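Dip-check the tape dispenser's water tank

ROBOT

A 7-joint arm with a two-finger parallel gripper is mounted at the origin on the work surface. World frame = base frame: x ahead of the robot, y to its left, z up, the work surface at z = 0. Lengths are in mm, angles in rad, forces in N, time in s.
With the tool pointing down it reaches from about 400 to 875 mm from the base axis. Payload 4.4 kg.
Tool frame: the origin (TCP) lies midway between the tips of the shut fingers; the grasp point (between the pads) lies 19 mm behind it (ctrl.pinch_z is the distance from the TCP to the grasp point, in mm); z points along the fingers, y is the line along which they close (so a half turn about z gives the same grasp; the last joint's range is limited). The gripper opens to 85 mm and grips with 20 to 120 N. Pads are 22 mm wide; open, the fingers measure 114 mm over their backs; the gripper's body (76 mm by 85 mm) begins 54 mm behind the grasp point. The pads swing forward as they close: fully open they stand 13 mm farther back than shut.
Start: joints at [-1.246, 0.628, 0.038, 1.517, -0.027, 0.996, -0.02], TCP at [247.581, 601.017, 231.313] pointing down, gripper open.
Joint ranges: [-3.06, 3.06], [-0.37, 2.12], [-1.25, 1.32], [0.18, 2.47], [-1.1, 4.24], [0.23, 1.98], [-2.94, 2.94]. Speed limits (rad/s): [2.57, 2.57, 3.14, 3.14, 3.14, 3.14, 3.14].

INTERFACE

Orientations are given as [roll, pitch, yaw] about the fixed x, y, z axes, in that order (R = Rz(yaw) Ry(pitch) Rx(roll)).
In Python, from cell import read_state, cams, order, ctrl gives the robot as it stands.
- The arm moves only by the tool move_arm, never from a script. Its argument "targets" is text: rows parted by semicolons, each of 7 numbers parted by spaces: the gripper's target within -1 to 1 (fully open at 1, half-way at 0, shut at -1), then the shift along the tool's x, y, z in cm, then the turn, a rotation vector about the tool's x, y, z in degrees. A call has 1 to 5 rows; each row shifts and turns the commanded pose from where the row before left it, along the tool's axes as they then stand; what a row does not reach is not made up. A row lasts 1/12 s, in which the tool goes at most 41.7 mm and 7.16 degrees, less where a joint would pass 70% of its speed; a pose out of reach is approached as far as the arm can. A call with a gripper value outside its range is refused whole. The fingers move at their own pace and stop on an object; the grip force is fixed at half the most. Time passes only in rows, so rows that do not move let the fingers close. It gives the time, the measured TCP pose, the force, the opening and the grip force at its end, in the units of the state.
- read_state(): the state, without advancing time (a new reading comes with each control period).
- cams.get_image(name): name is "scene" or "side" or "wrist"; returns a dict with "color" (480x640x3 uint8, red, green, blue), "fovy" (degrees; the focal length in pixels is half the picture's height over the tangent of half this angle, whatever the lens; pixels are square), "cx", "cy" (the principal point, pixels), "rvec" (rotation vector, rad) and "tvec" (3), from world to camera coordinates, as OpenCV has them. Camera axes: x right, y down, z forward; pixel columns grow to the right and rows downward; lengths in mm; the calibration is good to about 2 mm. A picture is of the moment at which its call begins. There is no depth.
- order.finish_job(): hands the job in; it is judged then, once.
The state is a dict: "clock": time; "qpos": joint angles; "qd": joint speeds; "tau": joint torques, N m; "eef_pos": TCP position; "tool_rot": TCP orientation; "force": force on the tool from outside, world axes, zero at the start; "torque": the same for the moment, N m; "width": finger opening in mm; "gripper_force": force on a finger pad.
Only numpy, scipy, OpenCV 4.12 (cv2) and the standard library are available. Lean on these libraries where they do the work, as an engineer would, in place of code of your own. Each camera call takes 0.05 s, during which the arm holds its last target. There are 200 camera calls.

TASK

Check the tape dispenser's tank: take the orange-handled dip gauge from its cradle, slide its steel stick into the slanting guide tube until the collar stops on the tube's mouth, without forcing it, keep it there for a moment, then draw it right out. Finish while still holding the gauge in the gripper, level and still, with its tip over the blue dot of the white reading plate and about 10 cm above it; do not put it down, and leave the tapes, pen, carton, box opener and stamp where they are.

Things in the scene. Friction and masses are not known exactly. Their poses are not given: they have to be found in the camera images.
- gauge: Dip gauge, 100 g, level in the cradle. Orange handle 14 wide, 18 high; black collar 38 across; steel stick 8 across. Origin on its axis in the handle, near the balance point, the place to grip, 59 mm above the table at the start; fingers have room within 38 mm along x. x runs from tip to handle (z up at the start): tip at x -160, collar's stop face -60, handle -45 to +55 mm.
- gauge_tip (a point): The free end of the gauge's steel stick, on the axis; axes as the gauge.
- tube: Fixed steel guide tube on the tape dispenser, rising at 40 degrees to the horizontal, away from the robot. Origin at the centre of its mouth, 135 mm above the table; z along its axis out of the mouth. Bore 16 mm, flared to 28 mm over the top 18 mm; rim 34 mm across; 125 mm long, open below: only the collar on the rim stops the gauge, with its tip then 100 mm inside the mouth.
- dispenser: Fixed blue parcel-tape dispenser, 190 x 210 mm, 100 mm high, with a brown paper roll near the robot, up to 145 mm high. Origin on the table; in its frame the housing spans x -140 to +50, y -105 to +105 mm; the tube's mouth is at x +60, y 0, z +135 mm and the tube leans towards +x.
- cradle: Fixed black cradle, base 198 x 60 mm, 10 mm high, with two grey notched posts up to 65 mm high that carry the gauge: lift it straight up. Origin on the table; in its frame the gauge starts at x +60, y 0, z +59 mm, tip towards -x; posts at x +100 to +115 (handle's end) and -65 to -50 mm (stick). Cradle and plate may swap sides.
- plate: Fixed white reading plate, 120 x 120 mm, 4 mm thick, flat on the table, with a blue ring and a blue dot at its centre. Origin at its centre, on the table (the top is 4 mm above).
- tape_clear: Loose bystander, leave it where it is. Amber tape roll lying flat, 100 mm across, 48 mm high; origin at the underside.
- tape_blue: Loose bystander, leave it where it is. Blue tape roll lying flat, 100 mm across, 48 mm high; origin at the underside.
- pen: Loose bystander, leave it where it is. Blue marker pen, 165 mm long, 11 mm thick; origin at the underside.
- carton: Loose bystander, leave it where it is. Small brown carton, 110 x 80 x 55 mm; origin at the underside.
- knife: Loose bystander, leave it where it is. Yellow closed box opener, 120 x 26 x 20 mm; origin at the underside.
- stamp: Loose bystander, leave it where it is. Hand stamp with wooden knob, 55 x 35 mm, 65 mm high; origin at the underside.

How it is judged (in metres and radians):
On the way, in this order (a step that is already met when the one before it is completed fails the run):
1. the gauge is in the tube with its collar down on the mouth (within 4 mm) (z of gauge_tip in the frame of tube below -0.096 m and x of gauge_tip in the frame of tube between -0.008 and 0.008 m and y of gauge_tip in the frame of tube between -0.008 and 0.008 m), for 0.2 s.
2. the gauge is drawn out, its tip clear of the mouth ((distance between gauge_tip and tube above 0.14 m or z of gauge_tip in the frame of tube above 0.005 m)), for 0.1 s.
At the end, for the whole second after the job is handed in: The fingers hold the gauge, at rest and touching neither dispenser, cradle nor plate; it is level within 0.15 rad (8.6 degrees), its tip within 35 mm horizontally of the plate's centre and 60 to 160 mm above the plate (horizontal distance between gauge_tip and plate below 0.035 m and height (world z) of gauge_tip between 0.064 and 0.164 m and angle between gauge's own x axis and vertical between 1.4208 and 1.7208 rad and linear speed of gauge below 0.02 m/s and angular speed of gauge below 0.2 rad/s and contact force between gauge and the fingers above 0.5 N and contact force between gauge and dispenser below 0.05 N and contact force between gauge and tube below 0.05 N and contact force between gauge and cradle below 0.05 N and contact force between gauge and plate below 0.05 N); the arm keeps its last pose, push and grip.
It fails at once if the gauge is forced against the tube or dispenser with more than 45 N (contact force between gauge and tube above 45 N or contact force between gauge and dispenser above 45 N).
It fails at once if a bystander is moved by more than 30 mm (distance of any of tape_clear, tape_blue, pen, carton, knife, stamp from where it was at the start of the episode above 0.03 m).
It also fails if it takes over 58 s, if anything falls off the work surface, if the arm or the gripper's body presses on something with over 40 N, if the wrist force passes 120 N, or if a joint passes its speed limit or range.

## Working session

There is one attempt and no reset: what is moved stays moved. The work goes in short steps, Python scripts to look and compute and a tool call to move; the robot and the scene stay as the last step left them, time stands still between calls to the robot, and variables do not carry over. Pictures are saved under pics/ and viewed, at most 10 in all, crops included, and the job is handed in when it is done.

Besides the shell and the picture viewer there is one more tool, called as name(argument=value, ...), one argument or row to a line, values as JSON. move_arm: Moves the arm, as the interface text tells. Its arguments: {"type":"object","properties":{"targets":{"type":"string"}},"required":["targets"]}

```bash
mkdir -p pics; ls; cat > h.py <<'E'
import numpy as np,cv2
from scipy.spatial.transform import Rotation as R
from cell import read_state,cams,order,ctrl
def shot(n,f):
    d=cams.get_image(n); cv2.imwrite(f'pics/{f}.png',cv2.cvtColor(d['color'],cv2.COLOR_RGB2BGR))
    c={k:np.array(d[k]) for k in('fovy','cx','cy','rvec','tvec')}; np.savez(f'pics/{f}.npz',**c); return d
def cal(f):
    c=np.load(f'pics/{f}.npz'); fl=240/np.tan(np.radians(float(c['fovy']))/2)
    return fl,float(c['cx']),float(c['cy']),R.from_rotvec(c['rvec'].ravel()).as_matrix(),c['tvec'].ravel()
def ray(f,u,v):
    fl,cx,cy,M,t=cal(f); d=M.T@np.array([(u-cx)/fl,(v-cy)/fl,1]); return -M.T@t,d/np.linalg.norm(d)
def atz(f,u,v,z):
    o,d=ray(f,u,v); return o+d*(z-o[2])/d[2]
def proj(f,p):
    fl,cx,cy,M,t=cal(f); q=M@np.array(p,float)+t; return np.array([cx+fl*q[0]/q[2],cy+fl*q[1]/q[2]])
def tri(obs):
    A=0;b=0
    for f,u,v in obs:
        o,d=ray(f,u,v);P=np.eye(3)-np.outer(d,d);A=A+P;b=b+P@o
    return np.linalg.solve(A,b)
E
python3 - <<'E'
from h import *
for n in('scene','side','wrist'):
    shot(n,n+'0'); fl,cx,cy,M,t=cal(n+'0'); print(n,fl,cx,cy,(-M.T@t).round(),M[2].round(2))
s=read_state();print(s)
print(ctrl.pinch_z)
E
```

```text
pics
scene 494.0495597805144 317.3050626857692 232.96072643902096 [1376.  353.  927.] [-0.68 -0.27 -0.68]
side 533.7055000428137 321.46155761816715 230.62466670132363 [ 478. 1214.  995.] [ 0.04 -0.81 -0.59]
wrist 402.72425774750116 318.37718107539837 241.5735807319414 [183. 628. 372.] [ 0.25 -0.11 -0.96]
{'clock': 0.15, 'qpos': array([-1.24578068,  0.62912095,  0.0384637 ,  1.51810339, -0.0269802 ,
        0.99631867, -0.02003336]), 'qd': array([ 0.00170274, -0.00482941, -0.00178204, -0.0015534 ,  0.00113349,
        0.00111128, -0.00100736]), 'tau': array([ 1.29973141e-03, -5.63804662e+01,  1.22751173e+00, -1.93651950e+01,
        1.11464391e-02,  7.46155623e-03, -5.01085850e-06]), 'eef_pos': array([247.41981309, 600.57021066, 230.62003973]), 'tool_rot': array([-3.14016092e+00,  3.09904470e-05,  2.75074285e+00]), 'force': array([-0.20395637,  0.31441243,  0.57488012]), 'torque': array([-0.03146344, -0.02186869, -0.04828057]), 'gripper_force': 0.0, 'width': 85.93067177759688}
18.700000000000003
```

View pics/scene0.png

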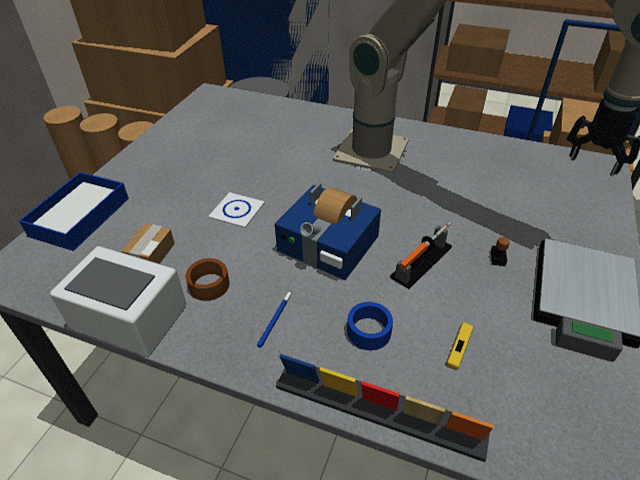

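View pics/side0.png

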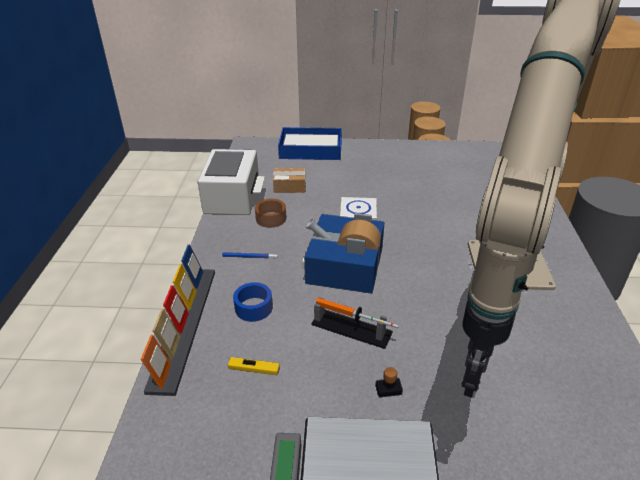

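```bash
python3 - <<'E'
from h import *
a=cv2.imread('pics/scene0.png');b=cv2.imread('pics/side0.png')
c=lambda im,x,y:cv2.resize(im[y:y+75,x:x+100],(400,300),interpolation=cv2.INTER_CUBIC)
m=np.vstack([np.hstack([c(a,375,215),c(b,305,285)]),np.hstack([c(a,280,190),c(b,290,205)])])
cv2.imwrite('pics/m1.png',m)
for f,im in(('scene0',a),('side0',b)):
    hsv=cv2.cvtColor(im,cv2.COLOR_BGR2HSV)
    x0,y0,w,h=(205,190,65,38) if f=='scene0' else (338,196,42,24)
    s=hsv[y0:y0+h,x0:x0+w]; mk=(s[...,1]>120)&(s[...,0]>100)&(s[...,0]<130)
    if f=='side0': mk[20:]=0
    v,u=np.nonzero(mk); print(f,len(u),u.mean()+x0,v.mean()+y0,atz(f,u.mean()+x0,v.mean()+y0,4))
E
```

```text
scene0 111 236.2882882882883 208.76576576576576 [ 435.40273742 -278.54370033    4.        ]
side0 36 358.6666666666667 207.61111111111111 [ 431.19956001 -276.99285263    4.        ]
```

View pics/m1.png

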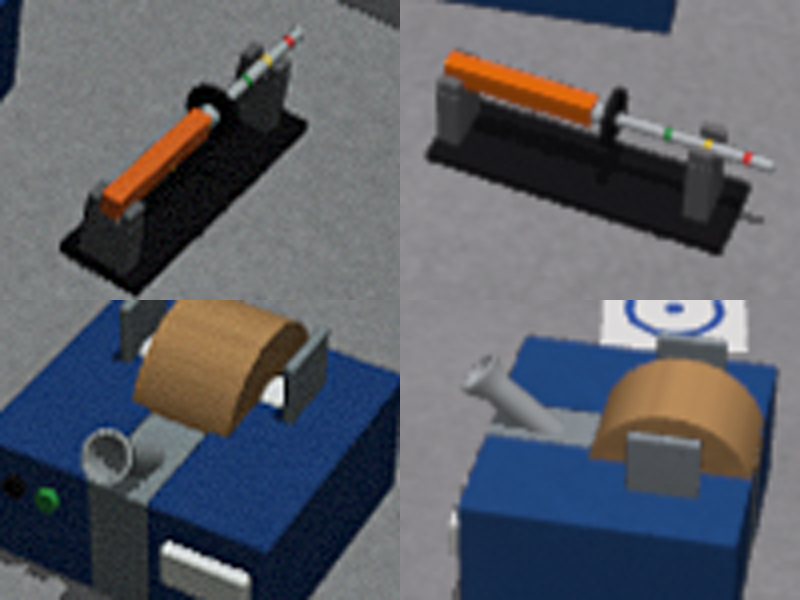

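```bash
python3 - <<'E'
from h import *
p=lambda *a:print(*[np.round(x,1) for x in a])
for z in[59]:
  for f,t,h in(('scene0',(450,222),(403.1,264.3)),('side0',(398.2,326.5),(317.3,301))):
    a=atz(f,*t,z);b=atz(f,*h,z);p(a,b,np.linalg.norm(a-b),np.degrees(np.arctan2(*(b-a)[1::-1])))
m=tri([('scene0',307,229),('side0',310.5,223.2)]);p('mouth',m,atz('scene0',307,229,135),atz('side0',310.5,223.2,135))
# dispenser corners fit
from scipy.optimize import least_squares
C=[('side0',(305.5,249.5),(50,105,100)),('side0',(374.5,266.3),(-140,105,100)),('side0',(384.5,222),(-140,-105,100)),('side0',(322,214.5),(50,-105,100)),('scene0',(347,252),(50,105,100)),('scene0',(380,209),(-140,105,100)),
('side0',(310.5,223.2),(60,0,135)),('scene0',(307,229),(60,0,135))]
def T(q,l): c,s=np.cos(q[2]),np.sin(q[2]); return [q[0]+c*l[0]-s*l[1],q[1]+s*l[0]+c*l[1],l[2]]
r=least_squares(lambda q:np.concatenate([proj(f,T(q,l))-uv for f,uv,l in C]),[600,0,0],x_scale=[10,10,.1],loss='soft_l1')
print(r.x,np.degrees(r.x[2]));p(r.fun.reshape(-1,2));p(T(r.x,(60,0,135)))
E
```

```text
[343.4 315.3  59. ] [536.7 237.1  59. ] 208.6 -22.0
[343.6 313.6  59. ] [541.2 234.6  59. ] 212.8 -21.8Traceback (most recent call last):
  File "<stdin>", line 6, in <module>
  File "<stdin>", line 2, in <lambda>
    return _wrapfunc(a, 'round', decimals=decimals, out=out)
    return _wrapit(obj, method, *args, **kwds)
    result = getattr(arr, method)(*args, **kwds)
numpy._core._exceptions._UFuncNoLoopError: ufunc 'multiply' did not contain a loop with signature matching types (dtype('<U5'), dtype('float64')) -> None
```

```bash
python3 - <<'E'
from h import *
from scipy.optimize import least_squares
m=tri([('scene0',307,229),('side0',310.5,223.2)]);print('mouth',m,atz('scene0',307,229,135),atz('side0',310.5,223.2,135))
C=[('side0',(305.5,249.5),(50,105,100)),('side0',(374.5,266.3),(-140,105,100)),('side0',(384.5,222),(-140,-105,100)),('side0',(322,214.5),(50,-105,100)),('scene0',(347,252),(50,105,100)),('scene0',(380,209),(-140,105,100)),
('side0',(310.5,223.2),(60,0,135)),('scene0',(307,229),(60,0,135))]
def T(q,l): c,s=np.cos(q[2]),np.sin(q[2]); return [q[0]+c*l[0]-s*l[1],q[1]+s*l[0]+c*l[1],l[2]]
r=least_squares(lambda q:np.concatenate([proj(f,T(q,l))-uv for f,uv,l in C]),[600,0,0],x_scale=[10,10,.1],loss='soft_l1')
print(r.x,np.degrees(r.x[2]));print(r.fun.reshape(-1,2).round(1));print(T(r.x,(60,0,135)))
g=np.array([491.7,254.6]);s=read_state();M=R.from_euler('xyz',s['tool_rot']).as_matrix();print(M.round(3))
# want pinch at z=59 +; TCP 19 below
d=np.array([*g,59-19+100])-s['eef_pos'];print('tool shift cm to 100 above',(M.T@d/10).round(2))
E
```

```text
mouth [572.91664755   3.05141877 132.75748093] [576.96043548   5.31852545 135.        ] [572.08461156   3.89142877 135.        ]
[ 5.15538815e+02  1.39711853e+01 -1.77116694e-01] -10.14803904511747
[[-1.5  7. ]
 [ 0.2  0.1]
 [ 0.7 -0.9]
 [-0.4 -1.3]
 [-0.2 -0.1]
 [ 2.1 -1.5]
 [-0.9 -0.1]
 [-0.4 -0.8]]
[np.float64(574.6001629075154), np.float64(3.399658666100237), 135]
[[-0.925  0.381 -0.001]
 [ 0.381  0.925 -0.001]
 [-0.    -0.001 -1.   ]]
tool shift cm to 100 above [-35.77 -22.67   9.1 ]
```

move_arm(
  targets="1 -3 -1.9 0 0 0 0;1 -3 -1.9 0 0 0 0;1 -3 -1.9 0 0 0 0;1 -3 -1.9 0 0 0 0;1 -3 -1.9 0 0 0 0",
)

```text
clock: 0.57
eef_pos: [350.6, 454.4, 231.1]
tool_rot: [-3.141, -0.0, 2.751]
force: [0.3, 0.2, 0.3]
width: 85.3
gripper_force: 0.0
```

move_arm(
  targets="1 -3 -1.9 1 0 0 0;1 -3 -1.9 1 0 0 0;1 -3 -1.9 1 0 0 0;1 -3 -1.9 1 0 0 0;1 -3 -1.9 1 0 0 0",
)

```text
clock: 0.98
eef_pos: [453.2, 309.5, 180.8]
tool_rot: [-3.142, -0.0, 2.751]
force: [1.4, 1.1, -0.0]
width: 85.5
gripper_force: 0.0
```

move_arm(
  targets="1 -3 -1.9 1 0 0 0;1 -2.8 -1.8 1 0 0 0;1 0 0 0 0 0 0;1 0 0 0 0 0 0",
)

```text
clock: 1.32
eef_pos: [493.0, 251.8, 160.5]
tool_rot: [-3.139, -0.0, 2.745]
force: [0.0, 0.6, -0.6]
width: 85.3
gripper_force: 0.0
```

```bash
python3 - <<'E'
from h import *
shot('wrist','w1');s=read_state();print(s['eef_pos'],s['tool_rot'],s['force'])
g=np.array([491.7,254.6,59]);a=np.radians(-22);u=np.array([np.cos(a),np.sin(a),0])
for x in(-160,-60,-45,0,55):print(x,proj('w1',g+x*u))
E
```

```text
[492.15686547 254.14034028 160.89797288] [-3.14106172e+00 -8.44834632e-04  2.74886452e+00] [-0.55690568  1.06420911  0.87382893]
-160 [317.5541149  -58.03742317]
-60 [319.71857071 141.23831509]
-45 [320.00050606 167.19535899]
0 [320.79107421 239.98088434]
55 [321.65809174 319.80490156]
```

View pics/w1.png

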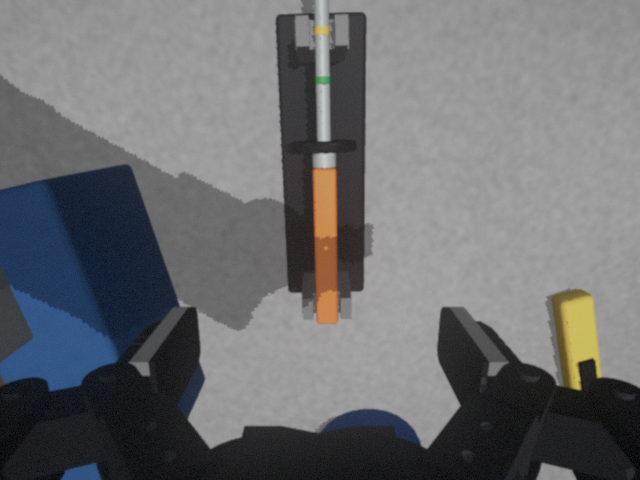

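move_arm(
  targets="1 0 0.2 3 0 0 0;1 0 0 3 0 0 0;1 0 0 3 0 0 0;1 0 0 2 0 0 0;1 0 0 1.1 0 0 0",
)

```text
clock: 1.78
eef_pos: [490.5, 258.0, 38.1]
tool_rot: [-3.14, -0.003, 2.754]
force: [0.5, 0.4, 0.1]
width: 85.8
gripper_force: 0.0
```

move_arm(
  targets="0 0 0 0 0 0 0;-1 0 0 0 0 0 0;-1 0 0 0 0 0 0;-1 0 0 0 0 0 0;-1 0 0 0 0 0 0",
)

```text
clock: 2.2
eef_pos: [493.7, 257.2, 41.6]
tool_rot: [3.14, 0.001, 2.751]
force: [-0.2, -0.3, -0.5]
width: 25.3
gripper_force: 0.0
```

move_arm(
  targets="-1 0 0 0 0 0 0;-1 0 0 0 0 0 0;-1 0 0 0 0 0 0;-1 0 0 0 0 0 0;-1 0 0 0 0 0 0",
)

```text
clock: 2.62
eef_pos: [493.7, 257.2, 41.5]
tool_rot: [3.14, 0.001, 2.751]
force: [-0.7, 0.2, 7.0]
width: 13.1
gripper_force: 59.2
```

move_arm(
  targets="-1 0 0 -1 0 0 0;-1 0 0 -2 0 0 0;-1 0 0 -3 0 0 0;-1 0 0 -3 0 0 0;-1 0 0 -3 0 0 0",
)

```text
clock: 3.03
eef_pos: [492.4, 256.2, 161.9]
tool_rot: [-3.141, -0.0, 2.751]
force: [0.4, -0.4, -1.1]
width: 13.0
gripper_force: 58.4
```

move_arm(
  targets="-1 0 0 -3 0 0 0;-1 0 0 -3 0 0 0;-1 0 0 -2 0 0 0;-1 0 0 0 0 0 0;-1 0 0 0 0 0 0",
)

```text
clock: 3.45
eef_pos: [493.2, 256.7, 241.8]
tool_rot: [3.139, 0.002, 2.751]
force: [0.5, 0.5, -1.8]
width: 13.1
gripper_force: 58.4
```

```bash
python3 - <<'E'
from h import *
for n in('scene','side','wrist'): shot(n,n+'2')
s=read_state();print(s['eef_pos'],s['tool_rot'],s['qpos'].round(2))
p=s['eef_pos'];M=R.from_euler('xyz',s['tool_rot']).as_matrix();g=p-19*M[:,2];u=-M[:,0]
ims=[]
for f in('scene2','side2'):
    t=proj(f,g-160*u);print(f,'tip',t,'collar',proj(f,g-60*u),'h',proj(f,g+55*u))
    im=cv2.imread(f'pics/{f}.png');q=proj(f,g-100*u).astype(int);x,y=q[0]-50,q[1]-37;print(x,y)
    ims.append(cv2.resize(im[y:y+75,x:x+100],(400,300),interpolation=cv2.INTER_CUBIC))
w=cv2.imread('pics/wrist2.png');f='wrist2'
print(f,'tip',proj(f,g-160*u),'collar',proj(f,g-60*u),'h',proj(f,g+55*u))
cv2.imwrite('pics/m2.png',np.vstack([np.hstack(ims),np.hstack([w[0:300,120:520],0*ims[0]])]))
E
```

```text
[491.79329206 255.98622775 239.0211958 ] [-3.13918892e+00 -1.86613453e-03  2.75084421e+00] [-0.55  0.48  0.03  1.78 -0.02  0.89  0.67]
scene2 tip [464.94410056 159.06506019] collar [441.31208115 177.73880361] h [411.22929054 201.50987045]
401 133
side2 tip [405.49877179 262.89853392] collar [362.36677426 250.92866891] h [315.78285577 238.00083694]
329 218
wrist2 tip [ 314.56539236 -275.77706085] collar [315.43764354 162.81317741] h [316.05129278 471.37173102]
```

View pics/m2.png

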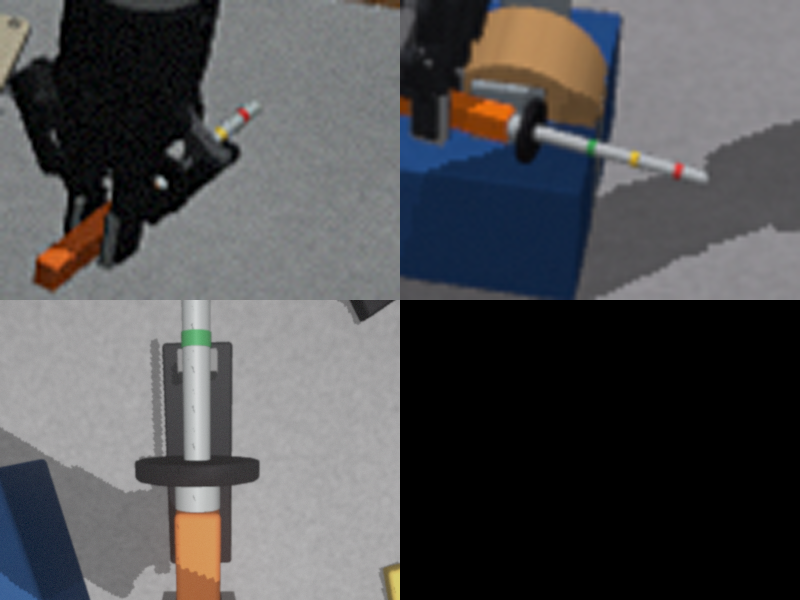

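```bash
cat >> h.py <<'E'
MOUTH=np.array([574,3.5,135.]);PSI=-10.
def goal(out,mouth=None,psi=None,el=40):
    m=MOUTH if mouth is None else mouth; a=np.radians(PSI if psi is None else psi);e=np.radians(el)
    ax=np.array([np.cos(a)*np.cos(e),np.sin(a)*np.cos(e),np.sin(e)]);z=np.array([np.cos(a)*np.sin(e),np.sin(a)*np.sin(e),-np.cos(e)])
    M=np.column_stack([-ax,np.cross(z,-ax),z]); return m+(out+160)*ax+19*z,M
def rows(p,M,n,p0=None,M0=None,rd=(2,1)):
    if p0 is None: s=read_state();p0=s['eef_pos'];M0=R.from_euler('xyz',s['tool_rot']).as_matrix()
    D=R.from_matrix(M0.T@M).as_rotvec(); c,C=p0.copy(),M0.copy()
    for i in range(1,n+1):
        sh=(C.T@(p0+(p-p0)*i/n-c)/10).round(rd[0]); tn=np.degrees(R.from_matrix(C.T@(M0@R.from_rotvec(D*i/n).as_matrix())).as_rotvec()).round(rd[1])
        print(*sh,*tn); c=c+C@sh*10; C=C@R.from_rotvec(np.radians(tn)).as_matrix()
    return c,C
E
python3 - <<'E'
from h import *
p,M=goal(60);print(p)
s=read_state();M0=R.from_euler('xyz',s['tool_rot']).as_matrix()
c,C=rows(np.array([p[0],p[1],300]),M0,12);print()
rows(p,M,8,c,C)
E
```

```text
[751.99685369 -27.88564779 261.85842971]
-2.9 -1.36 -0.51 0.0 0.0 0.0
-2.91 -1.37 -0.51 0.0 0.0 0.0
-2.9 -1.36 -0.51 0.0 0.0 0.0
-2.91 -1.36 -0.51 0.0 0.0 0.0
-2.9 -1.36 -0.51 0.0 0.0 0.0
-2.91 -1.37 -0.51 0.0 0.0 0.0
-2.9 -1.36 -0.51 0.0 0.0 0.0
-2.91 -1.36 -0.51 0.0 0.0 0.0
-2.9 -1.36 -0.51 0.0 0.0 0.0
-2.91 -1.37 -0.51 0.0 0.0 0.0
-2.9 -1.36 -0.51 0.0 0.0 0.0
-2.91 -1.36 -0.51 0.0 0.0 0.0

-0.0 0.0 0.48 -0.6 -5.0 -1.5
0.04 -0.0 0.47 -0.5 -5.0 -1.5
0.08 -0.01 0.47 -0.6 -5.0 -1.4
0.12 -0.01 0.46 -0.5 -5.0 -1.5
0.17 -0.01 0.45 -0.6 -5.0 -1.5
0.2 -0.0 0.43 -0.5 -5.0 -1.5
0.24 -0.01 0.41 -0.6 -5.0 -1.5
0.27 -0.0 0.39 -0.5 -5.0 -1.4
```

move_arm(
  targets="-1 -2.9 -1.36 -0.5 0 0 0;-1 -2.9 -1.36 -0.5 0 0 0;-1 -2.9 -1.36 -0.5 0 0 0;-1 -2.9 -1.36 -0.5 0 0 0;-1 -2.9 -1.36 -0.5 0 0 0",
)

```text
clock: 4.02
eef_pos: [601.0, 137.0, 263.7]
tool_rot: [-3.139, -0.003, 2.751]
force: [1.5, 1.0, -1.4]
width: 12.8
gripper_force: 58.4
```

move_arm(
  targets="-1 -2.9 -1.36 -0.5 0 0 0;-1 -2.9 -1.36 -0.5 0 0 0;-1 -2.9 -1.36 -0.5 0 0 0;-1 -2.9 -1.36 -0.5 0 0 0;-1 -2.9 -1.36 -0.5 0 0 0",
)

```text
clock: 4.43
eef_pos: [709.2, 19.0, 288.3]
tool_rot: [-3.14, -0.003, 2.751]
force: [0.6, -0.2, -0.5]
width: 12.8
gripper_force: 58.4
```

move_arm(
  targets="-1 -2.9 -1.36 -0.5 0 0 0;-1 -2.9 -1.36 -0.5 0 0 0;-1 0 0 0 -0.6 -5 -1.5;-1 0 0 0 -0.5 -5 -1.5;-1 0 0 0 -0.6 -5 -1.4",
)

```text
clock: 4.85
eef_pos: [752.7, -27.6, 296.5]
tool_rot: [3.123, 0.262, 2.826]
force: [0.8, 0.9, -1.4]
width: 12.7
gripper_force: 58.4
```

move_arm(
  targets="-1 0 0 0 -0.5 -5 -1.5;-1 0 0 0 -0.6 -5 -1.5;-1 0 0 0 -0.5 -5 -1.5;-1 0 0 0 -0.6 -5 -1.5;-1 0 0 0 -0.5 -5 -1.4",
)

```text
clock: 5.27
eef_pos: [744.9, -30.5, 292.4]
tool_rot: [-3.135, 0.617, 2.943]
force: [-1.3, -1.1, -2.2]
width: 13.0
gripper_force: 58.5
```

```bash
python3 - <<'E'
from h import *
s=read_state();print(s['eef_pos'],s['tool_rot'],s['qpos'].round(2))
p,M=goal(60);rows(p,M,2)
E
```

```text
[744.92950323 -30.54414507 292.38026648] [-3.13524352  0.61703163  2.94295896] [-0.16  0.49  0.13  1.81  0.38  0.26  0.97]
0.62 0.21 1.43 -0.6 -2.3 -0.5
0.68 0.2 1.4 -0.6 -2.3 -0.6
```

move_arm(
  targets="-1 0 0 0 0 0 0;-1 0 0 0 0 0 0;-1 0.6 0.2 1.4 -0.6 -2.3 -0.5;-1 0 0 0 0 0 0;-1 0 0 0 0 0 0",
)

```text
clock: 5.68
eef_pos: [750.2, -35.1, 290.0]
tool_rot: [-3.131, 0.632, 2.942]
force: [0.3, -0.3, -0.3]
width: 12.9
gripper_force: 58.5
```

```bash
python3 - <<'E'
from h import *
import itertools
s=read_state();print(s['eef_pos'],s['tool_rot'],s['qpos'].round(3))
p,M=goal(60);rows(p,M,2)
D=[([-1.24578068,0.62912095,0.0384637,1.51810339,-0.0269802,0.99631867,-0.02003336],[-3.14016092e+00,3.09904470e-05,2.75074285e+00]),
([-0.55,0.48,0.03,1.78,-0.02,0.89,0.67],[-3.13918892,-.00186613,2.75084421]),([-0.16,0.49,0.13,1.81,0.38,0.26,0.97],[-3.13524352,.61703163,2.94295896]),(s['qpos'],s['tool_rot'])]
res=[]
for sg in itertools.product((1,-1),repeat=7):
    if sg[1]!=1: continue
    F=[R.from_euler('ZYZYZYZ',np.array(q)*sg) for q,_ in D]; T=[R.from_euler('xyz',t) for _,t in D]
    for base in (0,np.pi,np.pi/2,-np.pi/2):
        E=[(R.from_euler('z',base)*f).inv()*t for f,t in zip(F,T)]
        e=sum((E[0].inv()*x).magnitude() for x in E[1:]); res.append((e,sg,base,E[0].as_rotvec().round(2)))
res.sort(key=lambda r:r[0])
for r in res[:6]:print(r)
E
```

```text
[750.21470692 -35.06526257 289.99386893] [-3.13063441  0.63215817  2.94161088] [-0.115  0.494  0.068  1.816  0.55   0.258  0.809]
0.82 0.38 1.14 -0.8 -1.9 -0.6
0.85 0.38 1.12 -0.7 -1.9 -0.5Traceback (most recent call last):
  File "<stdin>", line 10, in <module>
  File "scipy/spatial/transform/_rotation.pyx", line 1413, in scipy.spatial.transform._rotation.Rotation.from_euler
ValueError: Expected axis specification to be a non-empty string of upto 3 characters, got ZYZYZYZ
```

```bash
cat > k.py <<'E'
from h import *
import itertools
D=[([-1.24578068,0.62912095,0.0384637,1.51810339,-0.0269802,0.99631867,-0.02003336],[-3.14016092e+00,3.09904470e-05,2.75074285e+00],[247.42,600.57,230.62]),
([-0.55,0.48,0.03,1.78,-0.02,0.89,0.67],[-3.13918892,-.00186613,2.75084421],[491.79,255.99,239.02]),([-0.16,0.49,0.13,1.81,0.38,0.26,0.97],[-3.13524352,.61703163,2.94295896],[744.93,-30.54,292.38]),
([-.115,.494,.068,1.816,.55,.258,.809],[-3.13063441,.63215817,2.94161088],[750.21,-35.07,289.99])]
E
python3 - <<'E'
from k import *
def f(q,sg):
    r=R.identity()
    for a,x,g in zip('zyzyzyz',q,sg): r=r*R.from_euler(a,x*g)
    return r
res=[]
for sg in itertools.product((1,-1),repeat=7):
    if sg[1]!=1: continue
    F=[f(d[0],sg) for d in D]; T=[R.from_euler('xyz',d[1]) for d in D]
    for base in (0,np.pi/2,np.pi,-np.pi/2):
        E=[(R.from_euler('z',base)*a).inv()*t for a,t in zip(F,T)]
        e=sum((E[0].inv()*x).magnitude() for x in E[1:]); res.append((e,sg,base,E[0].as_rotvec().round(2)))
res.sort(key=lambda r:r[0])
for r in res[:5]:print(r)
E
```

```text
(0.011618442682640482, (-1, 1, -1, 1, -1, 1, -1), 0, array([0.  , 0.  , 1.57]))
(0.3908253085032958, (-1, 1, 1, 1, -1, 1, -1), 0, array([ 0.03, -0.04,  1.63]))
(0.9879773829920963, (1, 1, -1, 1, -1, 1, 1), 0, array([ 0.  , -0.  , -0.88]))
(0.9944334786443042, (1, 1, 1, 1, -1, 1, 1), 0, array([ 0.04,  0.02, -0.82]))
(1.0209926908233784, (1, 1, -1, 1, 1, 1, 1), 0, array([-0.04, -0.02, -0.85]))
```

```bash
cat >> k.py <<'E'
from scipy.optimize import least_squares
SG=(-1,1,-1,1,-1,1,-1)
LO=np.array([-3.06,-.37,-1.25,.18,-1.1,.23,-2.94]);HI=np.array([3.06,2.12,1.32,2.47,4.24,1.98,2.94])
def fk(q,L):
    fr=[];r=R.identity()
    for a,x,g in zip('zyzyzyz',q,SG): r=r*R.from_euler(a,x*g);fr.append(r)
    p=np.array([0,0,L[0]])+fr[2].apply([L[4],0,L[1]])+fr[4].apply([L[5],0,L[2]])+fr[5].apply([L[6],0,L[3]])
    return p,fr[6]*R.from_euler('z',np.pi/2)
L=least_squares(lambda L:np.concatenate([np.concatenate([fk(d[0],L)[0]-d[2] for d in D]),.05*np.array(L[4:])]),[333,400,400,300,0,0,0]).x
def ik(p,M,q0,lo=LO+.03,hi=HI-.03,w=1e-3):
    Rg=R.from_matrix(M)
    def e(q):
        a,b=fk(q,L);return np.concatenate([(a-p)/300,(Rg.inv()*b).as_rotvec(),w*(q-q0)])
    s=least_squares(e,np.clip(q0,lo+1e-6,hi-1e-6),bounds=(lo,hi));return s.x,np.linalg.norm(s.fun[:6])
E
python3 - <<'E'
from k import *
np.set_printoptions(precision=2,suppress=True,linewidth=150)
print(L,[(fk(d[0],L)[0]-d[2]).round(1) for d in D])
rng=np.random.default_rng(0)
Mf=np.diag([-1.,-1,1])
for out in(60,0,-50,-100):
  for flip in(0,1):
    p,M=goal(out);M=M@Mf if flip else M;S=[]
    for i in range(25):
        q,e=ik(p,M,rng.uniform(LO,HI),w=1e-4)
        if e<.005 and not any(np.linalg.norm(q-x)<.4 for x in S): S.append(q)
    print(out,flip,len(S));[print('  ',x) for x in S[:5]]
q=read_state()['qpos'];print(q)
for out in(60,0,-50,-100):
    q,e=ik(*goal(out),q);print('cont',out,q,e)
E
```

```text
[570.38 402.94 460.73 338.38  50.34  50.68  -8.41] [array([-24. ,   3.9,   4.2]), array([-7.7, 25.1, -4.9]), array([ 1.2, -1. , -0.1]), array([-1.7, -0.2,  0.9])]
60 0 3
   [ 0.94  1.01 -1.22  1.98  1.95  0.83  0.08]
   [ 0.43  0.61 -0.59  1.95  1.76  0.41 -0.18]
   [ 0.1   0.55 -0.22  1.95  1.75  0.26 -0.31]
60 1 1
   [ 0.1   0.55 -0.22  1.95  1.75  0.26  2.83]
0 0 7
   [ 0.84  0.87 -1.03  2.1   2.07  0.72 -0.21]
   [-0.18  0.57  0.11  2.13  2.66  0.26 -1.34]
   [-1.    1.    1.15  2.1   4.21  0.56  2.91]
   [ 0.99  1.09 -1.22  2.11  2.12  0.9  -0.04]
   [ 0.12  0.57 -0.24  2.11  2.26  0.34 -0.84]
0 1 6
   [ 0.81  0.85 -1.01  2.1   2.07  0.7   2.91]
   [-0.58  0.66  0.63  2.13  3.7   0.27  0.62]
   [-0.18  0.57  0.11  2.13  2.66  0.26  1.8 ]
   [ 0.19  0.58 -0.31  2.11  2.22  0.37  2.38]
   [-0.03  0.56 -0.07  2.12  2.41  0.3   2.1 ]
-50 0 6
   [ 0.88  0.95 -1.04  2.2   2.23  0.81 -0.32]
   [ 0.12  0.6  -0.23  2.21  2.48  0.44 -1.07]
   [-0.11  0.59  0.01  2.21  2.68  0.38 -1.35]
   [-1.12  1.16  1.19  2.2   4.04  0.67  2.91]
   [ 0.52  0.7  -0.66  2.2   2.28  0.58 -0.67]
-50 1 3
  
[... 223 characters left out ...]
 2.4   1.05 -0.19]
   [ 0.12  0.65 -0.24  2.29  2.6   0.55 -1.19]
   [-1.29  1.43  1.23  2.28  3.91  0.83  2.76]
-100 1 8
   [-1.36  1.6   1.29  2.28  3.91  0.93 -0.54]
   [-0.04  0.64 -0.08  2.29  2.69  0.51  1.79]
   [ 0.31  0.68 -0.44  2.28  2.51  0.6   2.13]
   [-1.08  1.09  1.04  2.28  3.8   0.62  0.05]
   [-0.84  0.85  0.78  2.29  3.53  0.49  0.55]
[-0.11  0.49  0.07  1.82  0.55  0.26  0.81]
cont 60 [ 0.14  0.55 -0.26  1.95  1.75  0.27 -0.3 ] 2.3372490788897427e-05
cont 0 [ 0.32  0.6  -0.46  2.1   2.15  0.42 -0.63] 4.204823807040614e-06
cont -50 [ 0.4   0.65 -0.53  2.2   2.33  0.53 -0.78] 1.4676531582603898e-06
cont -100 [ 0.44  0.72 -0.57  2.28  2.46  0.65 -0.88] 8.918583751929369e-07
```

move_arm(
  targets="-1 0.4 0.2 0.6 -0.4 -1.5 -0.3;-1 0.4 0.2 0.6 -0.4 -1.5 -0.3;-1 0.4 0.2 0.6 -0.4 -1.5 -0.3;-1 0 0 0 0 0 0;-1 0 0 0 0 0 0",
)

```text
clock: 6.1
eef_pos: [750.4, -35.3, 276.8]
tool_rot: [-3.126, 0.675, 2.954]
force: [-0.9, 0.3, -1.3]
width: 12.9
gripper_force: 58.5
```

```bash
python3 - <<'E'
from h import *
s=read_state();print(s['eef_pos'],s['tool_rot'],s['qpos'].round(3))
p,M=goal(60);rows(p,M,2)
E
```

```text
[750.39106982 -35.28398159 276.76689598] [-3.12550657  0.67452009  2.95360576] [-0.023  0.507 -0.072  1.868  1.098  0.24   0.29 ]
0.46 0.39 0.58 -0.7 -0.7 -0.3
0.46 0.38 0.58 -0.7 -0.7 -0.3
```

Working: the wrist is rolling through as predicted.

move_arm(
  targets="-1 0.4 0.3 0.5 -0.6 -0.7 -0.3;-1 0.4 0.3 0.5 -0.6 -0.7 -0.3;-1 0.1 0.1 0.1 -0.2 -0.1 0;-1 0 0 0 0 0 0;-1 0 0 0 0 0 0",
)

```text
clock: 6.52
eef_pos: [752.0, -28.4, 263.2]
tool_rot: [-3.141, 0.702, 2.967]
force: [0.5, -0.1, -1.6]
width: 12.7
gripper_force: 58.5
```

```bash
python3 - <<'E'
from h import *
s=read_state();print(s['eef_pos'],s['tool_rot'],s['qpos'].round(3))
p,M=goal(60);rows(p,M,2)
E
```

```text
[752.03630889 -28.42116813 263.22011852] [-3.14102459  0.70209813  2.96715292] [ 0.034  0.528 -0.158  1.905  1.486  0.24  -0.075]
0.05 0.03 0.05 -0.0 0.1 0.0
0.05 0.02 0.05 -0.0 0.1 0.0
```

move_arm(
  targets="-1 1.5 0 0 0 0 0;-1 1.5 0 0 0 0 0;-1 1.1 0.1 0.1 0 0 0;-1 0 0 0 0 0 0;-1 0 0 0 0 0 0",
)

```text
clock: 6.93
eef_pos: [721.9, -21.9, 235.8]
tool_rot: [-3.141, 0.702, 2.968]
force: [-0.1, -0.5, 0.0]
width: 13.4
gripper_force: 58.6
```

```bash
python3 - <<'E'
from h import *
for n in('scene','side','wrist'): shot(n,n+'3')
s=read_state();print(s['eef_pos'],s['tool_rot'],s['qpos'].round(3))
p=s['eef_pos'];M=R.from_euler('xyz',s['tool_rot']).as_matrix();g=p-19*M[:,2];u=-M[:,0];t=g-160*u
p,M=goal(20);rows(p,M,1)
ims=[]
for f in('scene3','side3'):
    print(f,'tip',proj(f,t),'mouth',proj(f,MOUTH),proj(f,MOUTH-60*u))
    im=cv2.imread(f'pics/{f}.png');q=proj(f,t).astype(int);x,y=q[0]-50,q[1]-37;print(x,y)
    ims.append(cv2.resize(im[y:y+75,x:x+100],(400,300),interpolation=cv2.INTER_CUBIC))
w=cv2.imread('pics/wrist3.png');f='wrist3'
print(f,'tip',proj(f,t),'mouth',proj(f,MOUTH))
cv2.imwrite('pics/m3.png',np.vstack([np.hstack(ims),np.hstack([w[0:300,120:520],cv2.resize(w,(400,300))])]))
E
```

```text
[722.79517242 -22.1178303  236.79701341] [-3.14109066  0.7040928   2.96752308] [ 0.068  0.538 -0.227  2.005  1.868  0.297 -0.467]
0.11 -0.06 -0.01 -0.0 0.3 0.0
scene3 tip [303.02475753 228.23917591] mouth [306.76081405 228.03914459] [316.91308884 228.95025777]
253 191
side3 tip [303.844992   218.74165209] mouth [309.82358851 223.10260073] [325.8520979  236.36167635]
253 181
wrist3 tip [ 314.59180721 -270.35412398] mouth [ 311.7523749  -402.79648704]
```

View pics/m3.png

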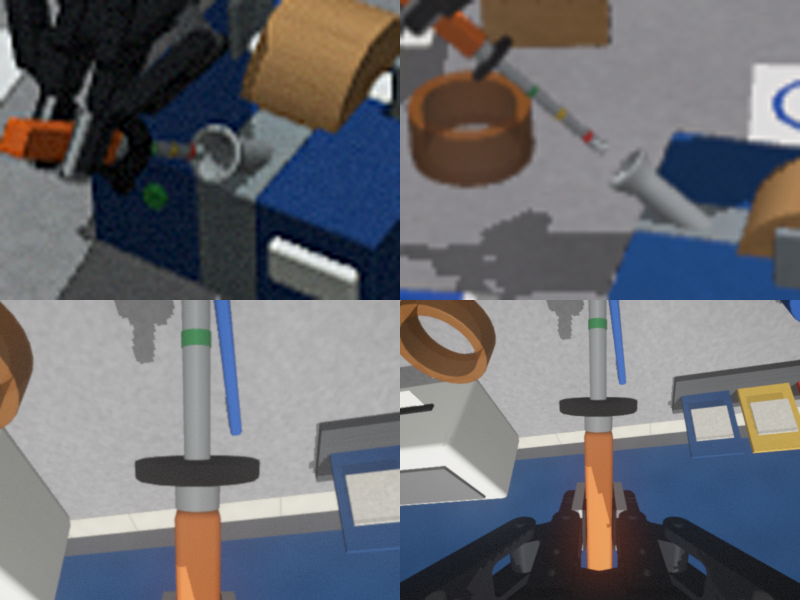

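move_arm(
  targets="-1 1 0 0 0 0.3 0;-1 1 0 0 0 0 0;-1 1 0 0 0 0 0;-1 1 0 0 0 0 0;-1 0 0 0 0 0 0",
)

```text
clock: 7.5
eef_pos: [690.1, -16.3, 208.6]
tool_rot: [-3.141, 0.694, 2.969]
force: [-1.2, -0.3, -1.5]
width: 13.4
gripper_force: 58.6
```

```bash
python3 - <<'E'
from h import *
s=read_state();print(s['eef_pos'],s['tool_rot'],s['qpos'].round(3),s['force'],s['torque'])
p,M=goal(-20);rows(p,M,1);p,M=goal(-60);rows(p,M,4)
E
```

```text
[690.07724582 -16.33969356 208.59261241] [-3.1407827   0.69394037  2.96898442] [ 0.136  0.563 -0.347  2.101  2.052  0.402 -0.657] [-1.17620884 -0.30338477 -1.50502241] [ 0.12454661  0.85317553 -0.01140392]
-0.25 -0.06 -0.03 0.0 -0.2 0.1
0.94 -0.01 -0.0 0.0 -0.1 0.0
0.94 -0.02 -0.01 0.0 -0.0 0.0
0.93 -0.01 -0.01 0.0 -0.1 0.1
0.94 -0.02 -0.0 0.0 -0.0 -0.0
```

move_arm(
  targets="-1 1 0 0 0 0 0;-1 1 0 0 0 -0.2 0;-1 1 0 0 0 0 0;-1 0 0 0 0 0 0;-1 0 0 0 0 0 0",
)

```text
clock: 7.92
eef_pos: [669.5, -12.9, 190.9]
tool_rot: [-3.14, 0.701, 2.968]
force: [0.1, 0.2, -0.7]
width: 12.6
gripper_force: 58.6
```

```bash
python3 - <<'E'
from h import *
s=read_state();print(s['eef_pos'],s['tool_rot'],s['force'],s['torque'])
p,M=goal(-90);rows(p,M,4);p,M=goal(-52.5);rows(p,M,1)
E
```

```text
[669.46448595 -12.89004091 190.90805675] [-3.14029731  0.70063808  2.968459  ] [ 0.0773854   0.20767716 -0.66405755] [0.14399212 0.81112478 0.02003383]
1.0 -0.01 -0.01 -0.0 0.0 0.0
1.01 -0.01 -0.02 -0.0 0.1 0.0
1.0 -0.01 -0.01 -0.0 0.0 0.0
1.0 -0.01 -0.01 -0.0 0.0 0.1
0.26 -0.04 -0.04 -0.0 0.1 0.1
```

move_arm(
  targets="-1 1 0 0 0 0 0;-1 1 0 0 0 0 0;-1 1 0 0 0 0 0;-1 0.8 0 0 0 0 0;-1 0 0 0 0 0 0",
)

```text
clock: 8.33
eef_pos: [639.4, -7.4, 165.2]
tool_rot: [-3.14, 0.698, 2.969]
force: [-0.5, -0.2, -0.7]
width: 12.9
gripper_force: 58.6
```

move_arm(
  targets="-1 0.3 0 0 0 0 0;-1 0 0 0 0 0 0;-1 0 0 0 0 0 0",
)

```text
clock: 8.58
eef_pos: [638.5, -7.2, 164.6]
tool_rot: [-3.141, 0.701, 2.968]
force: [-1.0, 0.1, -0.7]
width: 12.8
gripper_force: 58.6
```

```bash
python3 - <<'E'
from h import *
s=read_state();print(s['eef_pos'],s['tool_rot'],s['force'],s['torque'])
p,M=goal(-100);rows(p,M,1)
E
```

```text
[638.50425633  -7.17792653 164.55019062] [-3.14086137  0.70126083  2.96845144] [-0.98060582  0.14664068 -0.69365987] [0.12088829 0.79089335 0.00952184]
0.91 -0.07 -0.04 0.0 0.2 0.1
```

move_arm(
  targets="-1 0.3 0 0 0 0 0;-1 0.2 0 0 0 0 0;-1 0 0 0 0 0 0;-1 0 0 0 0 0 0",
)

```text
clock: 8.92
eef_pos: [634.0, -6.4, 160.8]
tool_rot: [-3.141, 0.7, 2.969]
force: [-0.3, 0.5, -1.6]
width: 12.9
gripper_force: 58.6
```

move_arm(
  targets="-1 0.2 0 0 0 0 0;-1 0 0 0 0 0 0;-1 0 0 0 0 0 0",
)

```text
clock: 9.17
eef_pos: [634.0, -6.5, 160.7]
tool_rot: [-3.141, 0.704, 2.968]
force: [2.9, -0.6, 2.4]
width: 13.2
gripper_force: 58.7
```

move_arm(
  targets="-1 0.1 0 0 0 0 0;-1 0 0 0 0 0 0;-1 0 0 0 0 0 0",
)

```text
clock: 9.42
eef_pos: [633.9, -6.5, 160.7]
tool_rot: [-3.141, 0.705, 2.968]
force: [4.4, -1.0, 5.4]
width: 13.3
gripper_force: 58.8
```

```bash
python3 - <<'E'
from h import *
ims=[]
for f,n in(('side4','side'),('scene4','scene')):
    shot(n,f);im=cv2.imread(f'pics/{f}.png');x,y=[int(a) for a in proj(f,MOUTH)-[33,25]];print(f,x,y)
    ims.append(cv2.resize(im[y:y+50,x:x+66],(396,300),interpolation=cv2.INTER_CUBIC))
cv2.imwrite('pics/m4.png',np.hstack(ims));s=read_state();print(s['force'],s['eef_pos'])
E
```

```text
side4 276 198
scene4 273 203
[ 4.27477949 -0.7455055   5.94796929] [633.9488034   -6.47189309 160.71606588]
```

View pics/m4.png

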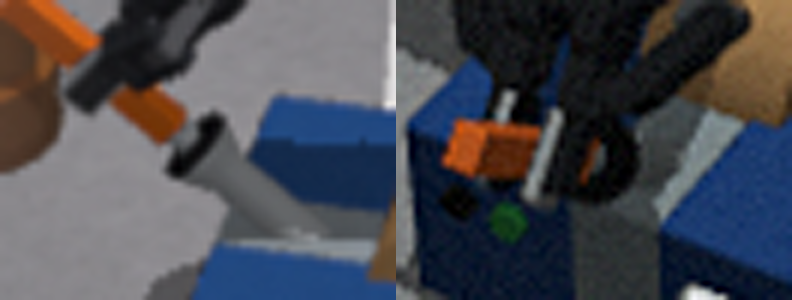

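move_arm(
  targets="-1 0.2 0 0 0 0 0;-1 0 0 0 0 0 0;-1 0 0 0 0 0 0;-1 0 0 0 0 0 0;-1 0 0 0 0 0 0",
)

```text
clock: 9.93
eef_pos: [633.9, -6.5, 160.8]
tool_rot: [-3.14, 0.709, 2.967]
force: [6.1, -0.5, 7.3]
width: 13.0
gripper_force: 59.1
```

```bash
python3 - <<'E'
from h import *
s=read_state();print(s['eef_pos'],s['tool_rot'],s['force'],s['qpos'].round(2))
E
```

```text
[633.90564722  -6.53213801 160.75909366] [-3.14037459  0.70923796  2.96740744] [ 6.14971572 -0.52724045  7.33992611] [ 0.2   0.65 -0.51  2.28  2.29  0.66 -0.93]
```

move_arm(
  targets="-1 -0.5 0 0 0 -0.4 0;-1 -1 0 0 0 0 0;-1 -1 0 0 0 0 0;-1 -1 0 0 0 0 0;-1 0 0 0 0 0 0",
)

```text
clock: 10.35
eef_pos: [656.8, -10.3, 180.7]
tool_rot: [3.141, 0.707, 2.968]
force: [0.4, 0.1, -1.5]
width: 12.6
gripper_force: 58.5
```

```bash
python3 - <<'E'
from h import *
s=read_state();print(s['eef_pos'],s['tool_rot'],s['force'])
m=MOUTH+np.array([3.5,-.5,2.5]);p,M=goal(30,m);rows(p,M,8)
E
```

```text
[656.83819329 -10.29478045 180.66561405] [3.14144656 0.70702879 2.96799999] [ 0.4421769   0.12964478 -1.46636493]
-1.26 -0.01 0.02 0.0 0.1 0.0
-1.26 -0.01 0.01 0.0 0.0 0.0
-1.25 -0.01 0.01 0.0 0.1 0.0
-1.26 -0.01 0.01 0.0 0.1 0.0
-1.26 -0.01 0.01 0.0 0.0 0.0
-1.26 -0.01 0.01 0.0 0.1 0.0
-1.25 -0.01 0.01 0.0 0.0 0.0
-1.26 -0.01 0.01 0.0 0.1 0.0
```

move_arm(
  targets="-1 -1.2 0 0 0 0.1 0;-1 -1.2 0 0 0 0.1 0;-1 -1.2 0 0 0 0.1 0;-1 -1.2 0 0 0 0.1 0;-1 -1.2 0 0 0 0 0",
)

```text
clock: 10.77
eef_pos: [700.0, -17.7, 217.5]
tool_rot: [-3.142, 0.696, 2.969]
force: [-0.9, 0.4, -2.2]
width: 12.8
gripper_force: 58.5
```

move_arm(
  targets="-1 -1.2 0 0 0 0 0;-1 -1.2 0 0 0 0 0;-1 -1.5 0 0 0 0 0;-1 -1.5 0 0 0 0 0;-1 -1.5 0 0 0 0 0",
)

```text
clock: 11.18
eef_pos: [752.1, -26.5, 261.6]
tool_rot: [-3.141, 0.696, 2.97]
force: [-0.6, -0.4, -2.0]
width: 13.2
gripper_force: 58.5
```

move_arm(
  targets="-1 -1 0 0 0 0 0;-1 0 0 0 0 0 0;-1 0 0 0 0 0 0",
)

```text
clock: 11.43
eef_pos: [759.7, -28.4, 268.2]
tool_rot: [-3.141, 0.697, 2.968]
force: [-0.1, -0.7, -1.5]
width: 13.0
gripper_force: 58.5
```

```bash
python3 - <<'E'
from h import *
s=read_state();p0=s['eef_pos'];M0=R.from_euler('xyz',s['tool_rot']).as_matrix()
p,M=goal(0,np.array([433,-278,104.]),-20,0);print(p)
c,C=rows(np.array([740,-120,300.]),M,9);print()
c,C=rows(np.array([p[0],p[1],250]),M,9,c,C)
E
```

```text
[ 583.35081933 -332.72322293   85.        ]
-0.2 -1.04 -0.3 0.4 4.4 1.1
-0.19 -1.04 -0.3 0.4 4.5 1.0
-0.19 -1.04 -0.31 0.4 4.4 1.1
-0.18 -1.03 -0.32 0.4 4.4 1.1
-0.17 -1.04 -0.32 0.3 4.4 1.1
-0.18 -1.03 -0.34 0.4 4.5 1.0
-0.16 -1.04 -0.34 0.4 4.4 1.1
-0.16 -1.03 -0.34 0.4 4.4 1.1
-0.15 -1.03 -0.35 0.4 4.4 1.0

0.83 -2.82 0.55 -0.0 0.0 0.0
0.83 -2.81 0.56 -0.0 0.0 0.0
0.83 -2.82 0.55 -0.0 0.0 0.0
0.83 -2.81 0.56 -0.0 0.0 0.0
0.83 -2.82 0.55 -0.0 0.0 0.0
0.83 -2.81 0.56 -0.0 0.0 0.0
0.83 -2.82 0.55 -0.0 0.0 0.0
0.83 -2.81 0.56 -0.0 0.0 0.0
0.83 -2.82 0.55 -0.0 0.0 0.0
```

move_arm(
  targets="-1 -0.2 -1 -0.3 0.4 4.4 1.1;-1 -0.2 -1 -0.3 0.4 4.4 1;-1 -0.2 -1 -0.3 0.4 4.4 1.1;-1 -0.2 -1 -0.3 0.4 4.4 1.1;-1 0 0 0 0 0 0",
)

```text
clock: 11.85
eef_pos: [758.8, -68.1, 282.9]
tool_rot: [3.136, 0.472, 2.888]
force: [1.1, -0.5, -0.3]
width: 13.1
gripper_force: 58.6
```

move_arm(
  targets="-1 -0.2 -1 -0.3 0.4 4.4 1.1;-1 -0.2 -1 -0.3 0.4 4.4 1;-1 -0.2 -1 -0.3 0.4 4.4 1.1;-1 -0.2 -1 -0.3 0.4 4.4 1.1;-1 0 0 0 0 0 0",
)

```text
clock: 12.27
eef_pos: [751.2, -107.9, 294.3]
tool_rot: [-3.137, 0.166, 2.811]
force: [0.8, -1.1, -1.3]
width: 12.9
gripper_force: 58.6
```

```bash
python3 - <<'E'
from h import *
s=read_state();print(s['eef_pos'],s['tool_rot'],s['qpos'].round(2))
p,M=goal(0,np.array([433,-278,104.]),-20,0)
c,C=rows(np.array([p[0],p[1],250]),M,10)
E
```

```text
[ 751.23070713 -107.92386438  294.25473935] [-3.13720032  0.16599124  2.81064353] [ 0.4   0.73 -0.64  1.26  0.53  1.15  0.97]
0.92 -2.67 0.31 -0.0 1.0 0.1
0.91 -2.67 0.32 -0.0 0.9 0.1
0.9 -2.68 0.34 -0.0 1.0 0.1
0.88 -2.67 0.35 -0.1 0.9 0.1
0.88 -2.68 0.36 0.0 1.0 0.1
0.87 -2.68 0.38 0.0 0.9 0.1
0.85 -2.68 0.39 -0.0 1.0 0.1
0.85 -2.68 0.4 -0.0 0.9 0.1
0.83 -2.68 0.42 -0.0 1.0 0.1
0.82 -2.69 0.43 -0.1 0.9 0.1
```

move_arm(
  targets="-1 0.9 -2.7 0.3 0 1 0.1;-1 0.9 -2.7 0.3 0 1 0.1;-1 0.9 -2.7 0.3 0 1 0.1;-1 0.9 -2.7 0.4 0 1 0.1;-1 0.9 -2.7 0.4 0 1 0.1",
)

```text
clock: 12.68
eef_pos: [664.3, -217.4, 271.0]
tool_rot: [-3.139, 0.077, 2.81]
force: [-0.1, -0.0, -1.2]
width: 12.9
gripper_force: 58.6
```

move_arm(
  targets="-1 0.9 -2.7 0.4 0 1 0.1;-1 0.9 -2.7 0.4 0 1 0.1;-1 0.8 -2.7 0.4 0 1 0.1;-1 0.8 -2.6 0.4 0 1 0.1;-1 0 0 0 0 0 0",
)

```text
clock: 13.1
eef_pos: [594.2, -314.6, 251.6]
tool_rot: [-3.133, 0.004, 2.793]
force: [-1.1, -1.9, -2.6]
width: 13.0
gripper_force: 58.6
```

```bash
python3 - <<'E'
from h import *
s=read_state();print(s['eef_pos'],s['tool_rot'],s['qpos'].round(2))
p,M=goal(0,np.array([433,-278,104.]),-20,0)
c,C=rows(p,M,8)
E
```

```text
[ 594.15241169 -314.64065695  251.59124338] [-3.13308599  0.00361249  2.79321689] [ 0.8   0.72 -0.67  1.42  0.47  1.17  1.29]
0.06 -0.24 2.08 -0.1 0.0 0.0
0.05 -0.25 2.09 -0.0 0.1 0.0
0.06 -0.24 2.08 -0.1 -0.0 0.0
0.05 -0.25 2.09 -0.0 0.0 0.0
0.06 -0.25 2.08 -0.1 0.0 0.0
0.05 -0.25 2.08 -0.1 0.1 0.0
0.05 -0.25 2.09 -0.0 -0.0 0.0
0.05 -0.26 2.08 -0.1 0.0 0.0
```

move_arm(
  targets="-1 0 -0.2 2 0 0 0;-1 0 -0.2 2 0 0 0;-1 0 -0.2 2 0 0 0;-1 0.1 -0.2 2 0 0 0;-1 0.1 -0.2 2 0 0 0",
)

```text
clock: 13.52
eef_pos: [594.2, -314.9, 152.8]
tool_rot: [-3.141, 0.008, 2.803]
force: [0.0, 0.4, -1.3]
width: 13.3
gripper_force: 58.7
```

move_arm(
  targets="-1 0.1 -0.2 2 0 0 0;-1 0.1 -0.2 2 0 0 0;-1 0 -0.2 2 0 0 0;-1 0 0 0 0 0 0;-1 0 0 0 0 0 0",
)

```text
clock: 13.93
eef_pos: [590.3, -319.7, 93.6]
tool_rot: [3.141, 0.005, 2.804]
force: [0.9, -0.3, -0.6]
width: 12.8
gripper_force: 58.6
```

move_arm(
  targets="-1 0 0 0 0 0 0;-1 0 0 0 0 0 0;-1 0 0 0 0 0 0;-1 0 0 0 0 0 0;-1 0 0 0 0 0 0",
)

```text
clock: 14.35
eef_pos: [592.3, -321.5, 96.0]
tool_rot: [3.14, 0.009, 2.802]
force: [-0.1, 0.1, -0.8]
width: 13.0
gripper_force: 58.6
```

```bash
python3 - <<'E'
from h import *
s=read_state();print(s['eef_pos'],s['tool_rot'],abs(s['qd']).max(),s['gripper_force'])
M=R.from_euler('xyz',s['tool_rot']).as_matrix();t=s['eef_pos']-19*M[:,2]+160*M[:,0];print('tip',t)
shot('scene','scene5');shot('side','side5')
for f in('scene5','side5'):print(proj(f,t))
a=cv2.imread('pics/scene5.png');b=cv2.imread('pics/side5.png')
c=lambda im,x,y:cv2.resize(im[y:y+150,x:x+200],(400,300),interpolation=cv2.INTER_CUBIC)
x,y=proj('scene5',t).astype(int)-[100,75];u,v=proj('side5',t).astype(int)-[100,75];print(x,y,u,v)
cv2.imwrite('pics/m5.png',np.hstack([c(a,x,y),c(b,u,v)]))
E
```

```text
[ 592.25094935 -321.53974114   96.00580391] [3.13958786 0.00871849 2.80159061] 0.006094222850624488 58.6472350358963
tip [ 441.24717546 -268.16419498  113.61010291]
[233.66915999 180.3098046 ]
[356.77441597 180.63695101]
133 105 256 105
```

View pics/m5.png

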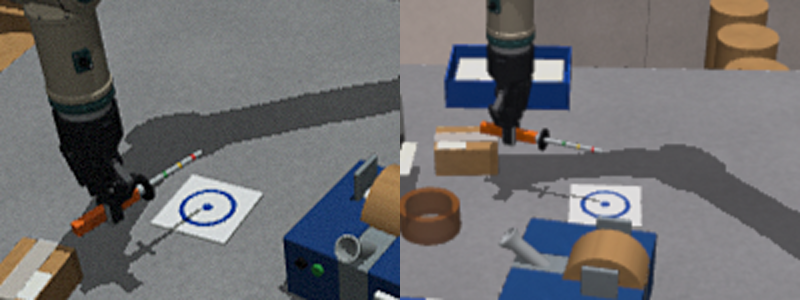

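move_arm(
  targets="-1 0.2 -0.6 0.3 0 0 0;-1 0.2 -0.6 0.3 0 0 0;-1 0 0 0 0 0 0;-1 0 0 0 0 0 0;-1 0 0 0 0 0 0",
)

```text
clock: 14.87
eef_pos: [584.0, -331.5, 89.0]
tool_rot: [3.139, 0.007, 2.801]
force: [0.1, 0.6, -1.0]
width: 13.1
gripper_force: 58.6
```

move_arm(
  targets="-1 0 0 0 0 0 0;-1 0 0 0 0 0 0;-1 0 0 0 0 0 0;-1 0 0 0 0 0 0;-1 0 0 0 0 0 0",
)

```text
clock: 15.28
eef_pos: [584.3, -331.2, 89.3]
tool_rot: [3.139, 0.007, 2.802]
force: [-0.1, -0.1, -1.0]
width: 12.6
gripper_force: 58.6
```

```bash
python3 - <<'E'
from h import *
s=read_state()
M=R.from_euler('xyz',s['tool_rot']).as_matrix();t=s['eef_pos']-19*M[:,2]+160*M[:,0];print('tip',t,abs(s['qd']).max())
d=np.hypot(*(t[:2]-[433,-278]));print(d)
if d<15: print(order.finish_job())
E
```

```text
tip [ 433.25025271 -277.89298246  107.07155541] 0.0018782893696162328
0.2721748965002445
the job is handed in; nothing more can be done
None
```

The job is handed in at about 15 s: the gauge went in until its collar sat on the tube's mouth (about 10 N of push), was held there and drawn right out. It is now held level and still, with its tip within a few millimetres of the blue dot and about 103 mm above the plate, by my own measurements; the judge's result was not shown.

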